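# Put the setting blocks back in order and lock the next one into the work stand

### The job

The three setting blocks on the stone-setter's bench stand in each other's places: set the red one upright in the middle of the red pad, the blue one in the middle of the blue pad, and the green one on the green sprung stand, pressed straight down until its catches hold it down by themselves. The white pad is free for parking a block on the way; keep the blocks upright and leave the two silver tins where they are.

Things in the scene. Friction and masses are not known exactly. Their poses are not given: they have to be found in the camera images.
- red_block: setting block with a red stone: round red foot flange 60 mm across and 5 mm thick (lower edge bevelled), upright bare steel stem 30 mm across from 5 to 58 mm above the underside, domed red stone on top to 66 mm. About 130 g, may vary by a quarter. Origin: centre of its underside, z up along the stem; the same all round. Grip the upper stem (about 45 to 48 mm up).
- green_block: setting block with a green stone: round green foot flange 60 mm across and 5 mm thick (lower edge bevelled), upright bare steel stem 30 mm across from 5 to 58 mm above the underside, domed green stone on top to 66 mm. About 130 g, may vary by a quarter. Origin: centre of its underside, z up along the stem; the same all round. Grip the upper stem (about 45 to 48 mm up).
- blue_block: setting block with a blue stone: round blue foot flange 60 mm across and 5 mm thick (lower edge bevelled), upright bare steel stem 30 mm across from 5 to 58 mm above the underside, domed blue stone on top to 66 mm. About 130 g, may vary by a quarter. Origin: centre of its underside, z up along the stem; the same all round. Grip the upper stem (about 45 to 48 mm up).
- red_pad: fixed flat round red pad with a grey centre mark, 96 mm across, 8 mm thick. Origin: centre of its underside, so a block set on it has its underside at 8 mm above the origin. Place of the red block.
- blue_pad: fixed flat round blue pad with a grey centre mark, 96 mm across, 8 mm thick. Origin: centre of its underside, so a block set on it has its underside at 8 mm above the origin. Place of the blue block.
- spare_pad: fixed flat round white pad with a grey centre mark, 96 mm across, 8 mm thick. Origin: centre of its underside, so a block set on it has its underside at 8 mm above the origin. A free parking spot, empty at the start.
- stand: fixed green sprung stand: base 100 x 100 x 20 mm; on its middle a metal platform 40 mm across, top 50 mm above the table when up (a block's weight does not sink it). Two sprung steel catches either side along x, bevelled noses to 51 mm high, 46 mm apart. A caught block cannot be lifted out: press only the green one. Origin: underside centre, on the platform's axis.
- platform (a joint): sinking of the stand's platform (m): 0 up, as at the start, grows downward, stop at 0.024. Spring 3 N at top, 5 N at bottom. A block within 4 mm of its axis pushed down 19 to 22 mm (force up to about 10 N on the way) spreads the catches, which snap over its flange; let go, it rises and stays held at about 0.016.
- tin_a: small loose round silver tin with a white dot on its lid, 33 mm across, 18 mm high: a bystander, not to be disturbed. Origin: centre of its underside.
- tin_b: small loose round silver tin with a black dot on its lid, 33 mm across, 18 mm high: a bystander, not to be disturbed. Origin: centre of its underside.
Things that resemble listed ones, but are neither listed nor needed, are in the scene too. What is shaped like the stand but orange or pink is not meant.

How it is judged:
By the outcome, as a careful person would: the job done as asked, in the order asked, and still so for the second after the job is handed in, with the robot touching nothing.
It also fails if it takes over 102 s, if anything falls off the work surface, if the arm or the gripper's body presses on something with over 40 N, if the wrist force passes 120 N, or if a joint passes its speed limit or range.

### The arm

A 6-joint arm with a two-finger parallel gripper is mounted at the origin on the work surface. World frame = base frame: x ahead of the robot, y to its left, z up, the work surface at z = 0. Lengths are in m, angles in rad, forces in N, time in s.
With the tool pointing down it reaches from about 0.275 to 0.85 m from the base axis. Payload 19 kg.
Tool frame: the origin (TCP) lies on the centre line of the jaws, within the pads' length; the fingertips stand r.tip_reach ahead of it and the grasp point (between the pads) lies 3 mm ahead of it (r.tip_reach is the distance from the TCP to the fingertips, in m); z points along the fingers, y is the line along which they close (so a half turn about z gives the same grasp; the last joint's range is limited). The gripper opens to 85 mm and grips with 20 to 120 N. Pads are 22 mm wide; open, the fingers measure 114 mm over their backs; the gripper's body (76 mm by 85 mm) begins 54 mm behind the grasp point. The pads swing forward as they close: fully open they stand 13 mm farther back than shut.
Start: joints at [1.04, 0.15, 1.437, -0, 1.554, -0.134], TCP at [0.222, 0.53, 0.217] pointing down, gripper open.
Joint ranges: [-2.8, 2.8], [-0.68, 2.1], [0.12, 2.68], [-1.39, 4.53], [0.16, 2.79], [-2.81, 2.81]. Speed limits (rad/s): [1.89, 1.89, 2.22, 3.01, 3.01, 3.01].

### API

Orientations are given as [roll, pitch, yaw] about the fixed x, y, z axes, in that order (R = Rz(yaw) Ry(pitch) Rx(roll)).
In Python, from plant import r gives the robot as it stands.
- The arm moves only by the shell command python3 -m creep FILE, which reads ROWS from the file FILE. ROWS is a JSON object with one list for each field, all of the same length, 1 to 12, a row being the entries at one place: jaw (the finger opening in m), sx, sy, sz (the shift in normalised numbers (1 is 200 mm)), yaw (a turn about the tool's z in shares of pi/2 rad (1.0 is pi/2 rad)); each row shifts and turns the commanded pose from where the row before left it, along the tool's axes as they then stand; what a row does not reach is not made up. A row lasts 1/8 s, in which the tool goes at most 0.0625 m and 0.188 rad, less where a joint would pass 70% of its speed; a pose out of reach is approached as far as the arm can. The fingers move at their own pace and stop on an object; the grip force is fixed at half the most. Time passes only in rows, so rows that do not move let the fingers close. It prints the time, the measured TCP pose, the force, the opening and the grip force at its end. A shift or turn number past 1, either way, is cut back to 1. Input that does not fit is refused with a message, and nothing moves.
- r.get_obs(): the state, without advancing time (a new reading comes with each control period).
- r.camera(name): name is "scene" or "top"; returns a dict with "frame" (384x512x3 uint8, red, green, blue), "fx", "fy", "cx", "cy" (pixels), "R" (3x3) and "t" (3): a world point X has camera coordinates R X + t. Camera axes: x right, y down, z forward; pixel columns grow to the right and rows downward; lengths in m; the calibration is good to about 2 mm. A picture is of the moment at which its call begins. There is no depth.
- r.finish_job(): hands the job in; it is judged then, once.
The state is a dict: "clock": time; "joint_positions": joint angles; "qd": joint speeds; "effort": joint torques, N m; "position": TCP position; "eef_rot": TCP orientation; "force": force on the tool from outside, world axes, zero at the start; "torque": the same for the moment, N m; "grip_width": finger opening in m; "grip_force": force on a finger pad.
Only numpy, scipy, OpenCV 4.12 (cv2) and the standard library are available. Lean on these libraries where they do the work, as an engineer would, in place of code of your own. Each camera call takes 0.05 s, during which the arm holds its last target. There are 200 camera calls.

## Working session

There is one attempt and no reset: what is moved stays moved. The work goes in short steps, Python scripts to look and compute and a shell command to move; the robot and the scene stay as the last step left them, time stands still between calls to the robot, and variables do not carry over. Pictures are saved under pics/ and viewed, at most 14 in all, crops included, and the job is handed in when it is done.

```bash
mkdir -p pics
python3 - <<'E'
from plant import r
import cv2,numpy as np,pickle
d={}
for n in("scene","top"):
    c=r.camera(n);d[n]=c;cv2.imwrite(f"pics/{n}0.png",cv2.resize(c["frame"][:,:,::-1],(800,600),interpolation=cv2.INTER_CUBIC))
    print(n,c["fx"],c["fy"],c["cx"],c["cy"],np.round(c["R"],3).tolist(),c["t"])
pickle.dump(d,open("c0.pkl","wb"))
o=r.get_obs();print(o,r.tip_reach)
E
```

```text
scene 483.26609574965624 483.26609574965624 254.3763155115824 191.670845236615 [[-0.34, 0.94, -0.019], [0.654, 0.222, -0.723], [-0.676, -0.258, -0.69]] [ 0.18003179 -0.27277873  1.42958479]
top 389.57553441527534 389.57553441527534 258.6061098008781 189.6157404177421 [[0.028, -1.0, -0.003], [-0.982, -0.027, -0.189], [0.188, 0.008, -0.982]] [-0.00495559  0.50676306  0.83848783]
{'clock': 0.1, 'joint_positions': array([ 1.04001307e+00,  1.50944520e-01,  1.43797186e+00,  1.41728933e-05,
        1.55380368e+00, -1.33982037e-01]), 'qd': array([-0.00041544, -0.00212386, -0.0025099 ,  0.00097282,  0.00217131,
        0.00019813]), 'effort': array([ 4.11767804e-03, -7.14379835e+01, -5.71783733e+01, -2.11250344e-04,
        7.13866742e-03, -1.76887597e-04]), 'position': array([0.22210006, 0.53010967, 0.21642855]), 'eef_rot': array([-3.14047724e+00, -1.64645040e-04,  2.74479110e+00]), 'force': array([-0.03075753, -0.20382218,  0.5999079 ]), 'torque': array([ 0.02727693, -0.02198579, -0.03490556]), 'grip_force': 0.0, 'grip_width': 0.0855162483584538} 0.022
```

View pics/top0.png

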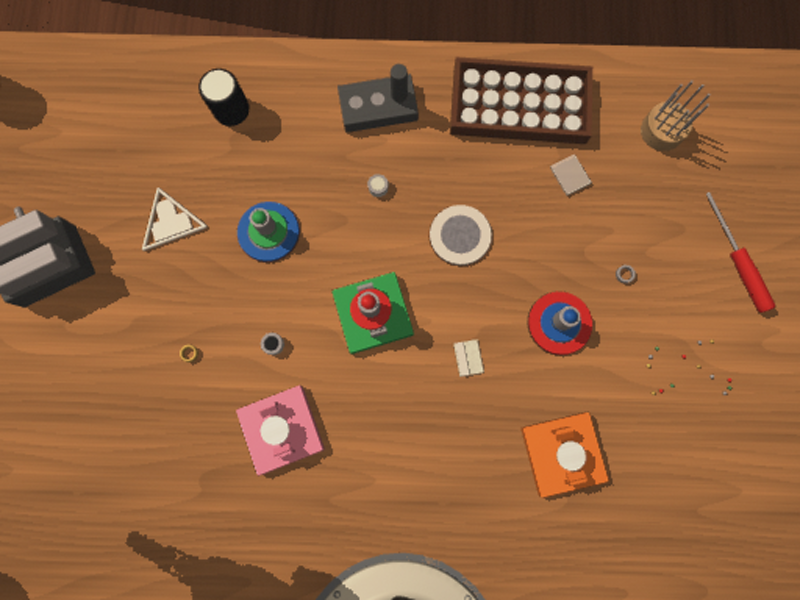

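View pics/scene0.png

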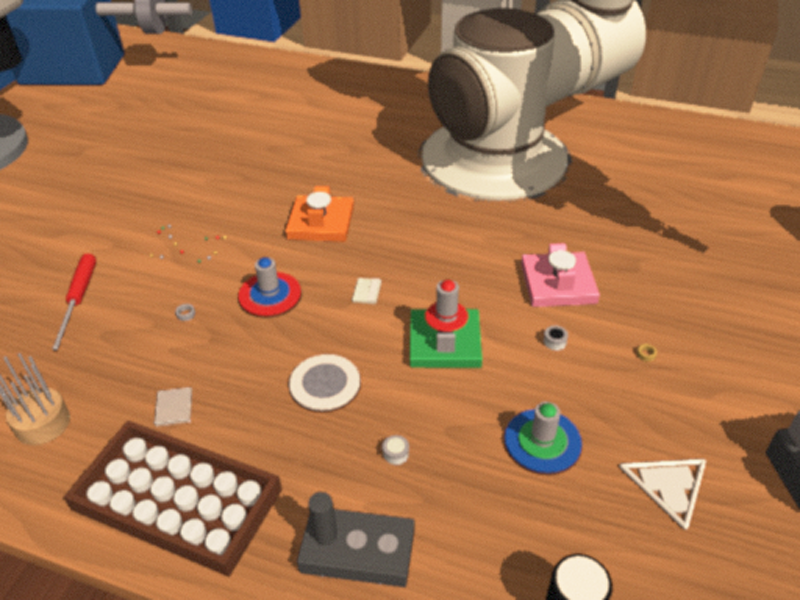

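Top view (800 px scale): green block on the blue pad (268,230), red on the green stand (370,312), blue on the red pad (561,322). The white pad (461,235) is empty. Tins are at (378,185) and (272,343). The scene view agrees. Now I'll measure positions.

```bash
cat > h.py <<'E'
import cv2,numpy as np
from scipy.optimize import least_squares
def cast(c,uv,z):
    uv=np.atleast_2d(uv).astype(float)
    R=np.array(c["R"]);t=np.array(c["t"]);o=-R.T@t
    d=np.c_[(uv[:,0]-c["cx"])/c["fx"],(uv[:,1]-c["cy"])/c["fy"],np.ones(len(uv))]@R
    return o[:2]+d[:,:2]*((z-o[2])/d[:,2])[:,None]
H={'red':[(0,6),(172,180)],'green':[(50,80)],'blue':[(100,118)]}
def mask(c,col):
    h=cv2.cvtColor(c["frame"],cv2.COLOR_RGB2HSV)
    m=np.zeros(h.shape[:2],np.uint8)
    for a,b in H[col]: m|=cv2.inRange(h,(a,150,50),(b,255,255))
    return m
def comps(c,col,amin=25):
    n,l,s,ce=cv2.connectedComponentsWithStats(mask(c,col))
    return [((l==i).astype(np.uint8),s[i],ce[i]) for i in range(1,n) if s[i][4]>=amin]
def circ(c,m,z,rad):  # fixed-radius robust circle on outer contour cast to plane z
    k=max(cv2.findContours(m,cv2.RETR_EXTERNAL,cv2.CHAIN_APPROX_NONE)[0],key=len)[:,0]
    k=cv2.convexHull(k)[:,0]; P=cast(c,k,z)
    f=least_squares(lambda p:np.hypot(*(P-p[:2]).T)-p[2],[*P.mean(0),rad],loss='soft_l1',f_scale=.001)
    return f.x
def tri(cs,uvs):
    A=[];b=[]
    for c,(u,v) in zip(cs,uvs):
        R=np.array(c["R"]);t=np.array(c["t"])
        for q,f,c0,i in((u,c["fx"],c["cx"],0),(v,c["fy"],c["cy"],1)):
            k=(q-c0)/f; A.append(R[i]-k*R[2]); b.append(k*t[2]-t[i])
    return np.linalg.lstsq(np.array(A),np.array(b),rcond=None)[0]
def togo(o,xy):  # tool-axes shift to world xy
    yaw=o["eef_rot"][2];d=np.array(xy)-o["position"][:2]
    x=np.array([np.cos(yaw),np.sin(yaw)]);y=np.array([np.sin(yaw),-np.cos(yaw)])
    return d@x,d@y
E
python3 - <<'E'
import pickle;from h import *
d=pickle.load(open("c0.pkl","rb"))
for n,c in d.items():
    print(n)
    for col in H:
        for m,s,ce in comps(c,col):
            print(col,s,np.round(ce,1),'cast z.01',cast(c,ce,.01)[0].round(3),'z.062',cast(c,ce,.062)[0].round(4),'circ8',circ(c,m,.008,.048).round(4),'c13',circ(c,m,.013,.03).round(4))
    h=cv2.cvtColor(c["frame"],cv2.COLOR_RGB2HSV); x=(295,150) if n=="top" else (207,244)
    m=cv2.inRange(h,(0,0,60),(180,90,255));m2,lab=cv2.connectedComponents(m)
    l=lab[x[1],x[0]];print('spare',l,circ(c,(lab==l).astype(np.uint8),.008,.048).round(4),(lab==l).sum())
E
```

```text
scene
red [ 42 162  19  33 328] [ 51.6 177.8] cast z.01 [ 0.553 -0.52 ] z.062 [ 0.596  -0.4678] circ8 [ 0.5273 -0.4662  0.0792] c13 [ 0.5316 -0.4616  0.0787]
red [152 174  41  29 483] [172.5 190.1] cast z.01 [ 0.496 -0.218] z.062 [ 0.5435 -0.1861] circ8 [ 0.4863 -0.224   0.0487] c13 [ 0.4908 -0.2209  0.0484]
red [282 179   9   7  50] [286.3 182.2] cast z.01 [0.384 0.029] z.062 [0.4383 0.0441] circ8 [0.3814 0.0282 0.0111] c13 [0.3866 0.0297 0.011 ]
red [272 194  27  18 246] [285.2 203.9] cast z.01 [0.455 0.048] z.062 [0.5046 0.062 ] circ8 [0.4455 0.0453 0.0306] c13 [0.4504 0.0466 0.0304]
green [263 199  44  35 823] [284.6 220.1] cast z.01 [0.503 0.062] z.062 [0.5499 0.0748] circ8 [0.4905 0.0511 0.0626] c13 [0.495  0.0524 0.0622]
green [346 260   9   6  36] [350.1 262.3] cast z.01 [0.572 0.222] z.062 [0.614  0.2242] circ8 [0.57   0.2216 0.0074] c13 [0.5741 0.2219 0.0074]
green [332 270  30  22 237] [345.1 283.6] cast z.01 [0.626 0.223] z.062 [0.6649 0.2257] circ8 [0.6164 0.2233 0.028 ] c13 [0.6202 0.2235 0.0279]
blue [   0    0   78   56 2585] [39.5 26.9] cast z.01 [-0.139 -1.092] z.06
[... 1685 characters left out ...]
831 0.092 ] circ8 [0.4919 0.0888 0.0342] c13 [0.4911 0.0883 0.034 ]
green [222 210  22  16 144] [231.  217.7] cast z.01 [0.445 0.072] z.062 [0.4391 0.0681] circ8 [0.4436 0.0697 0.0222] c13 [0.4431 0.0693 0.0221]
blue [153 130  38  37 515] [172.3 149.5] cast z.01 [0.607 0.221] z.062 [0.592  0.2086] circ8 [0.6124 0.2246 0.046 ] c13 [0.611  0.2234 0.0457]
blue [347 195  24  23 235] [355.7 207.8] cast z.01 [ 0.477 -0.22 ] z.062 [ 0.4689 -0.2076] circ8 [ 0.4816 -0.227   0.028 ] c13 [ 0.4809 -0.2257  0.0278]
blue [361 198   8   8  49] [364.6 201.9] cast z.01 [ 0.491 -0.242] z.062 [ 0.4826 -0.2277] circ8 [ 0.4918 -0.2422  0.009 ] c13 [ 0.491  -0.2409  0.0089]
spare 27 [ 0.615  -0.0749  0.0481] 1206
```

Run:
```python
import pickle;from h import *
d=pickle.load(open("c0.pkl","rb"))
H['green']=[(42,90)]
box={'top':[(205,170,275,230),(150,125,195,170)],'scene':[(258,190,312,240),(325,255,375,305)]}
st=[]
for n,c in d.items():
    h=cv2.cvtColor(c["frame"],cv2.COLOR_RGB2HSV)
    m=cv2.inRange(h,(40,90,30),(92,255,255))
    (a,b,e,f),(a2,b2,e2,f2)=box[n]
    k=np.zeros_like(m);k[b:f,a:e]=m[b:f,a:e]
    k=cv2.morphologyEx(k,cv2.MORPH_OPEN,np.ones((2,2)))
    P=cast(c,cv2.convexHull(cv2.findNonZero(k))[:,0],.010).astype(np.float32)
    M=cv2.moments(P.reshape(-1,1,2)); print(n,'stand',M['m10']/M['m00'],M['m01']/M['m00'],cv2.minAreaRect(P*1000))
    k=np.zeros_like(m);k[b2:f2,a2:e2]=m[b2:f2,a2:e2]
    for i,(s,ce) in enumerate(zip(*cv2.connectedComponentsWithStats(k)[2:])):
        if i and s[4]>15: print(s,ce,cast(c,ce,.062))
    print('gflange',circ(c,k,.0105,.03))
    # tins: bright/dark small
    cv2.imwrite(f"pics/g{n}.png",cv2.resize(np.hstack([c["frame"][b2-10:f2+10,a2-10:e2+10,::-1],cv2.cvtColor(k[b2-10:f2+10,a2-10:e2+10],cv2.COLOR_GRAY2BGR)]),None,fx=5,fy=5))
# tin by hand from views (800px scale)
s=512/800
for nm,a,b in(('tinA',(378,183),(396,444)),('tinB',(272,342),(555,333))):
    print(nm,cast(d['top'],np.array(a)*s,.018),cast(d['scene'],np.array(b)*s,.018))
for nm,a in(('red',(0,0)),):pass
c=d;print('red',tri([d['top'],d['scene']],[(235.2,192.8),(286.3,182.2)]),'blue',tri([d['top'],d['scene']],[(364.6,201.9),(169.1,167.7)]))
```

```text
scene stand 0.4916332197342233 0.06017661266614156 ((491.7083435058594, 60.21721649169922), (110.03919219970703, 100.56121826171875), 18.78134536743164)
[346 258  10   9  69] [350.49275362 262.13043478] [[0.61323375 0.22484902]]
[332 269  31  25 380] [346.38421053 283.21315789] [[0.66326184 0.22767386]]
gflange [0.61790023 0.22453777 0.03004696]
top stand 0.48658931856859294 0.05442878455874049 ((486.4435119628906, 54.25520324707031), (101.93074798583984, 100.73109436035156), 18.568206787109375)
[162 135   8   8  53] [165.43396226 138.54716981] [[0.61778593 0.22628583]]
[159 134  25  24 277] [172.61732852 147.87364621] [[0.5959653  0.20821758]]
gflange [0.61657232 0.22473939 0.02956923]
tinA [[0.69163744 0.05490049]] [[0.69141104 0.05691575]]
tinB [[0.43798637 0.20353725]] [[0.43998635 0.20468636]]
red [0.48698401 0.05775269 0.10826495] blue [ 0.48179433 -0.22614909  0.06581883]
```

View pics/gtop.png

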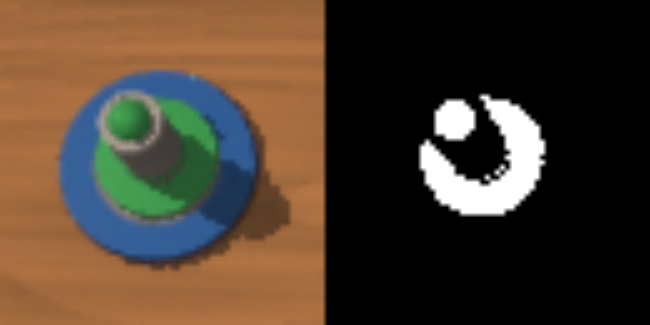

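The crop shows the green stone at (130,118) with its flange centred on the blue pad. Estimates so far, x and y in metres:

| Thing | x | y |
|---|---|---|
| Blue block | .4815 | -.2265 |
| Red block | .487 | .0575 |
| Green block | .6165 | .2248 |
| Red pad | .482 | -.227 |
| Blue pad | .6145 | .2254 |
| White pad | .6163 | -.0755 |

First move is to turn the tool square to the stand.

Units first: shifts go in shares of 200 mm and turns go in shares of pi/2 rad. So -0.18 rad / 1.5708 = -0.1146.

```bash
echo '{"jaw":[0.085,0.085,0.085,0.085,0.085],"sx":[0,0,0,0,0],"sy":[0,0,0,0,0],"sz":[0,0,0,0,0],"yaw":[-0.1146,-0.1146,-0.1146,-0.1146,0]}' > mv.in && python3 -m creep mv.in
cat > go.py <<'E'
import sys;from h import *;from plant import r
o=r.get_obs();x,y=map(float,sys.argv[1:3])
print('clock',round(o["clock"],2),'pos',o["position"].round(4),'rpy',o["eef_rot"].round(4),'tool dx dy',np.round(togo(o,(x,y)),4),'w',round(o["grip_width"],4))
E
python3 go.py .4815 -.2265
```

```text
clock: 0.72
position: [0.2222, 0.5302, 0.2167]
eef_rot: [-3.141, -0.0, -2.819]
force: [-0.1, -0.4, 0.3]
grip_width: 0.0852
grip_force: 0.0
clock 0.72 pos [0.2222 0.5302 0.2167] rpy [-3.1412e+00 -5.0000e-04 -2.8192e+00] tool dx dy [-0.0062 -0.7999] w 0.0852
```

Converted, -0.06 m / 0.2 = -0.3, -0.05 m / 0.2 = -0.25.

```bash
echo '{"jaw":[0.085,0.085,0.085,0.085,0.085,0.085,0.085,0.085,0.085,0.085,0.085,0.085],"sx":[0,0,0,0,0,0,0,0,0,0,0,0],"sy":[-0.25,-0.25,-0.3,-0.3,-0.3,-0.3,-0.3,-0.3,-0.3,-0.3,-0.3,-0.3],"sz":[0,0,0,0,0,0,0,0,0,0,0,0],"yaw":[0,0,0,0,0,0,0,0,0,0,0,0]}' > mv.in && python3 -m creep mv.in && echo '{"jaw":[0.085,0.085,0.085,0.085,0.085],"sx":[0,-0.03,0,0,0],"sy":[-0.3,-0.2,0,0,0],"sz":[0,0,0.2,0,0],"yaw":[0,0,0,0,0]}' > mv.in && python3 -m creep mv.in; python3 go.py .4815 -.2265
```

```text
clock: 2.22
position: [0.4447, -0.1356, 0.2171]
eef_rot: [-3.141, 0.0, -2.824]
force: [2.1, -0.8, 0.6]
grip_width: 0.0853
grip_force: 0.0
clock: 2.85
position: [0.4822, -0.2262, 0.1784]
eef_rot: [-3.141, 0.001, -2.82]
force: [0.3, 0.1, -0.1]
grip_width: 0.085
grip_force: 0.0
clock 2.85 pos [ 0.4822 -0.2262  0.1784] rpy [-3.1408e+00  5.0000e-04 -2.8200e+00] tool dx dy [ 0.0008 -0.0001] w 0.085
```

Converted, 0.05 m / 0.2 = 0.25, 0.04 m / 0.2 = 0.2.

```bash
echo '{"jaw":[0.085,0.085,0.085,0.085,0.085],"sx":[0,0,0,0,0],"sy":[0,0,0,0,0],"sz":[0.25,0.2,0.1,0.055,0],"yaw":[0,0,0,0,0]}' > mv.in && python3 -m creep mv.in && echo '{"jaw":[0.02,0.02,0.02,0.02,0.02,0.02],"sx":[0,0,0,0,0,0],"sy":[0,0,0,0,0,0],"sz":[0,0,0,0,0,0],"yaw":[0,0,0,0,0,0]}' > mv.in && python3 -m creep mv.in; python3 go.py .6163 -.0755
```

```text
clock: 3.48
position: [0.4824, -0.2264, 0.0568]
eef_rot: [-3.141, 0.0, -2.819]
force: [-0.6, -0.4, 0.0]
grip_width: 0.0848
grip_force: 0.0
clock: 4.22
position: [0.482, -0.2264, 0.056]
eef_rot: [-3.142, -0.0, -2.818]
force: [0.2, -0.0, 1.1]
grip_width: 0.0201
grip_force: 0.0
clock 4.22 pos [ 0.482  -0.2264  0.056 ] rpy [-3.1416e+00 -1.0000e-04 -2.8184e+00] tool dx dy [-0.1753  0.1004] w 0.0201
```

```bash
cat > look.py <<'E'
import sys;from h import *;from plant import r;import pickle
n,nm,a,b,e,f=sys.argv[1],sys.argv[2],*map(int,sys.argv[3:7])
c=r.camera(n);pickle.dump(c,open(nm+'.pkl','wb'))
k=min(800/(e-a),600/(f-b));cv2.imwrite(f'pics/{nm}.png',cv2.resize(c["frame"][b:f,a:e,::-1],None,fx=k,fy=k,interpolation=cv2.INTER_CUBIC))
E
python3 look.py scene s1 100 60 260 240
```

```text
(no output)
```

View pics/s1.png

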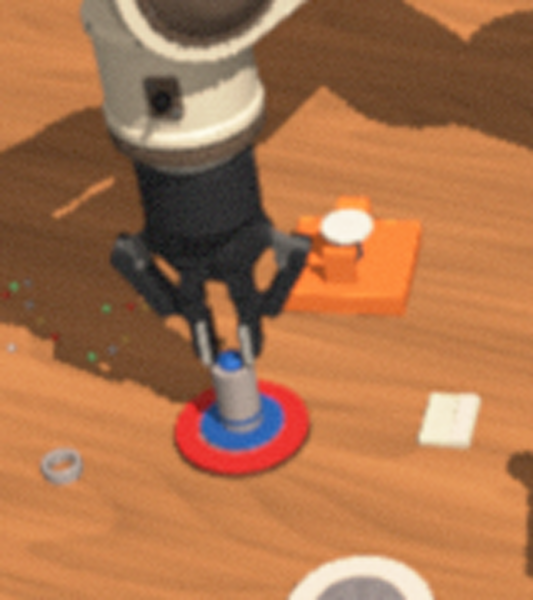

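The picture shows the fingertips at (205,360) and (250,360), beside the blue stone instead of down the stem. I'll check this against the projected TCP.

```bash
python3 - <<'E'
import pickle;from h import *;from plant import r
c=pickle.load(open('s1.pkl','rb'))
for z in(.013,.034,.056,.066,.074):
    p=np.array(c["R"])@[.482,-.2264,z]+c["t"];u=(p[0]/p[2]*c["fx"]+c["cx"]-100)*600/180;v=(p[1]/p[2]*c["fy"]+c["cy"]-60)*600/180;print(z,u.round(),v.round())
o=r.get_obs();print(o["grip_width"],o["grip_force"],o["force"],o["position"])
E
python3 look.py top t1 300 150 420 240
```

```text
0.013 240.0 415.0
0.034 235.0 393.0
0.056 231.0 370.0
0.066 229.0 359.0
0.074 227.0 350.0
0.01982845438537143 0.0 [-0.4059517   0.03317216  0.71470371] [ 0.48197451 -0.22639586  0.05600371]
```

View pics/t1.png

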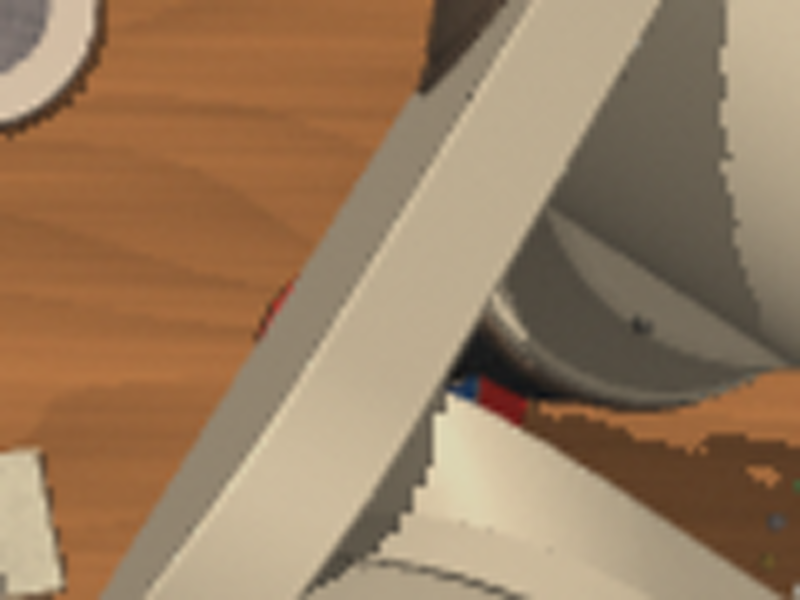

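The block is untouched, yet the closed fingers reached 20 mm without meeting it. The tips look about 30 mm higher than nominal. I'll raise the tool and compare the tips' image with their projection.

```bash
echo '{"jaw":[0.02,0.02,0.02,0.02],"sx":[0,0,0,0],"sy":[0,0,0,0],"sz":[-0.25,-0.25,0,0],"yaw":[0,0,0,0]}' > mv.in && python3 -m creep mv.in;python3 look.py scene s2 100 60 260 240
python3 - <<'E'
import pickle;from h import *;from plant import r
c=pickle.load(open('s2.pkl','rb'));o=r.get_obs();print(o["position"])
for dz in(-.022,0,.02,.054):
    p=np.array(c["R"])@(o["position"]+[0,0,dz])+c["t"];print(dz,((p[0]/p[2]*c["fx"]+c["cx"]-100)*600/180).round(),((p[1]/p[2]*c["fy"]+c["cy"]-60)*600/180).round())
E
```

```text
clock: 4.82
position: [0.4818, -0.2263, 0.1556]
eef_rot: [3.141, -0.0, -2.818]
force: [-0.7, -0.5, -0.3]
grip_width: 0.02
grip_force: 0.0
[ 0.4816128  -0.22617262  0.1550728 ]
-0.022 215.0 282.0
0 210.0 255.0
0.02 206.0 231.0
0.054 198.0 187.0
```

View pics/s2.png

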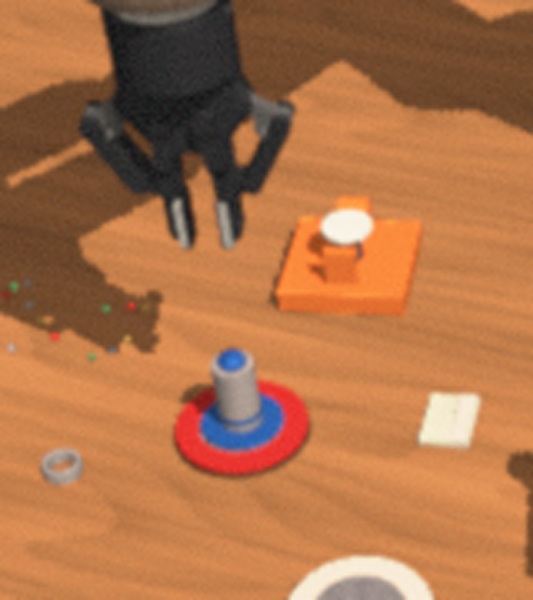

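Tips are seen at about (205,247) against a projected (215,282). So the real fingertips stand about 29 mm higher than nominal, with little sideways error. I'll open, descend about 25 mm deeper than before, and close.

Converted, 0.04 m / 0.2 = 0.2, 0.02 m / 0.2 = 0.1.

```bash
echo '{"jaw":[0.085,0.085,0.085,0.085,0.085,0.085,0.085,0.085,0.085,0.085,0.085],"sx":[0,0,0,0,0,0,0,0,0,0,0],"sy":[0,0,0,0,0,0,0,0,0,0,0],"sz":[0,0,0,0,0.2,0.2,0.1,0.06,0.03,0.025,0],"yaw":[0,0,0,0,0,0,0,0,0,0,0]}' > mv.in && python3 -m creep mv.in && echo '{"jaw":[0.02,0.02,0.02,0.02,0.02,0.02],"sx":[0,0,0,0,0,0],"sy":[0,0,0,0,0,0],"sz":[0,0,0,0,0,0],"yaw":[0,0,0,0,0,0]}' > mv.in && python3 -m creep mv.in; python3 go.py .6163 -.0755
```

```text
clock: 6.25
position: [0.4821, -0.2265, 0.0332]
eef_rot: [-3.141, 0.0, -2.818]
force: [-1.0, -0.6, 0.8]
grip_width: 0.0851
grip_force: 0.0
clock: 7.0
position: [0.4822, -0.2265, 0.0334]
eef_rot: [-3.141, 0.0, -2.818]
force: [-0.0, 0.3, 6.4]
grip_width: 0.028
grip_force: 59.0
clock 7.0 pos [ 0.4822 -0.2265  0.0334] rpy [-3.1411e+00  3.0000e-04 -2.8184e+00] tool dx dy [-0.1751  0.1006] w 0.028
```

```bash
python3 look.py scene s3 130 120 220 210
```

```text
(no output)
```

View pics/s3.png

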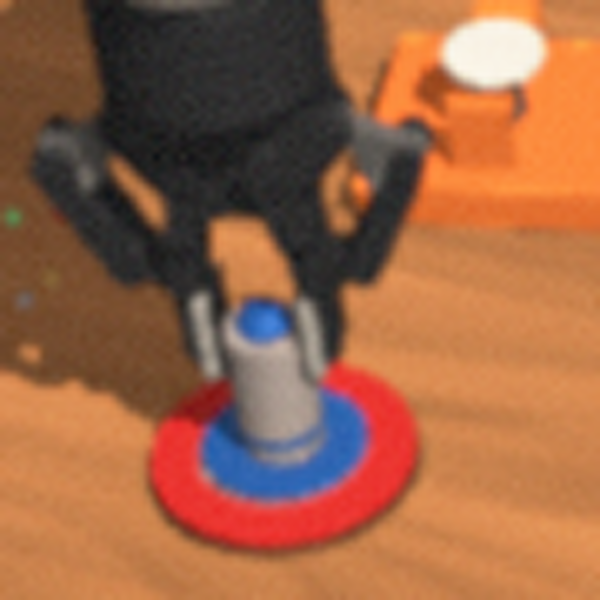

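Picture: the pads hold only the top of the stem, around (262,340), and the stone at (262,320) hasn't moved, so the tool is well centred. The stone is only about 20 mm wide, so the first close went around it. The depth offset is therefore about 30 mm. I'll regrip 7 mm deeper.

Converted, 0.004 m / 0.2 = 0.02.

```bash
echo '{"jaw":[0.05,0.05,0.05,0.05,0.05,0.02,0.02,0.02,0.02],"sx":[0,0,0,0,0,0,0,0,0],"sy":[0,0,0,0,0,0,0,0,0],"sz":[0,0,0.02,0.02,0,0,0,0,0],"yaw":[0,0,0,0,0,0,0,0,0]}' > mv.in && python3 -m creep mv.in && echo '{"jaw":[0.02,0.02,0.02,0.02],"sx":[0,0,0,0],"sy":[0,0,0,0],"sz":[-0.05,-0.1,0,0],"yaw":[0,0,0,0]}' > mv.in && python3 -m creep mv.in; python3 look.py scene s4 130 100 220 210;python3 go.py .6163 -.0755
```

```text
clock: 8.18
position: [0.4821, -0.2265, 0.0253]
eef_rot: [-3.141, 0.0, -2.818]
force: [-0.1, -0.3, 5.8]
grip_width: 0.028
grip_force: 59.3
clock: 8.68
position: [0.4817, -0.2263, 0.0545]
eef_rot: [3.141, -0.0, -2.818]
force: [-0.6, -0.5, -2.3]
grip_width: 0.0284
grip_force: 59.3
clock 8.72 pos [ 0.4817 -0.2262  0.0543] rpy [ 3.1409e+00 -7.0000e-04 -2.8184e+00] tool dx dy [-0.1755  0.1001] w 0.0284
```

View pics/s4.png

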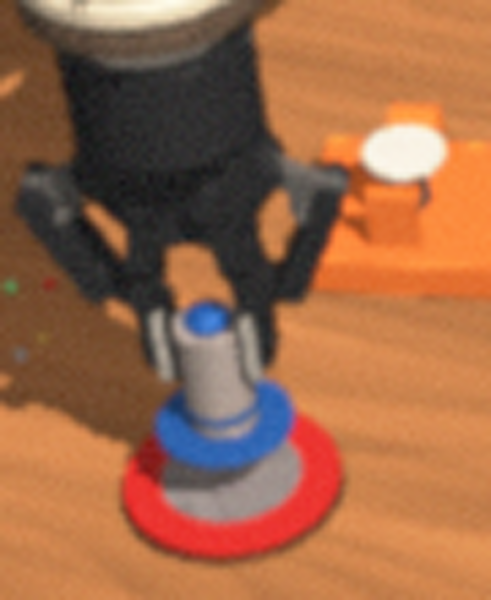

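The picture shows the blue block lifted upright, with its flange about 29 mm above the red pad and the grip firm. Tool z minus the block's underside reads 0.017. Next, park it on the white pad.

Converted, -0.045 m / 0.2 = -0.225, 0.025 m / 0.2 = 0.125.

```bash
echo '{"jaw":[0.02,0.02,0.02,0.02,0.02,0.02,0.02,0.02,0.02,0.02],"sx":[-0.1,-0.225,-0.225,-0.225,-0.1025,0,0,0,0,0],"sy":[0.06,0.125,0.125,0.125,0.065,0,0,0,0,0],"sz":[0,0,0,0,0,0.075,0.05,0.02,0,0],"yaw":[0,0,0,0,0,0,0,0,0,0]}' > mv.in && python3 -m creep mv.in;python3 go.py .6163 -.0755
```

```text
clock: 9.98
position: [0.6165, -0.0764, 0.0261]
eef_rot: [-3.141, 0.0, -2.819]
force: [-0.1, 0.3, -0.4]
grip_width: 0.028
grip_force: 59.4
clock 9.97 pos [ 0.6165 -0.0764  0.0261] rpy [-3.1414e+00  1.0000e-04 -2.8193e+00] tool dx dy [-0.0001  0.001 ] w 0.028
```

```bash
echo '{"jaw":[0.085,0.085,0.085,0.085,0.085,0.085,0.085,0.085,0.085,0.085,0.085,0.085],"sx":[0,0,0,0,0,0,0.05,0.1,0.125,0.125,0,0],"sy":[0,0,0,0,0,0,0.14,0.225,0.225,0.225,0.025,0],"sz":[0,0,0,0,-0.2,-0.3,-0.05,0,0,0,0,0],"yaw":[0,0,0,0,0,0,0,0,0,0,0,0]}' > mv.in && python3 -m creep mv.in; python3 go.py .487 .0575; python3 look.py scene s5 190 100 330 260
python3 - <<'E'
import pickle;from h import *
d=pickle.load(open('c0.pkl','rb'));c=pickle.load(open('s5.pkl','rb'))
for m,s,ce in comps(c,'blue')+comps(c,'red'): print(s,ce.round(1),cast(c,ce,.070)[0],circ(c,m,.0105,.03).round(4),circ(c,m,.0525,.03).round(4))
E
```

```text
clock: 11.48
position: [0.4878, 0.0582, 0.1364]
eef_rot: [-3.141, 0.001, -2.818]
force: [1.1, 0.2, 0.1]
grip_width: 0.085
grip_force: 0.0
clock 11.47 pos [0.4878 0.0582 0.1364] rpy [-3.1410e+00  8.0000e-04 -2.8176e+00] tool dx dy [ 0.001  -0.0004] w 0.085
[   0    0   78   55 2424] [39.6 26.8] [-0.03681199 -0.98878901] [-0.131  -1.1294  0.2137] [-0.0593 -1.0548  0.2022]
[ 135    0   56   26 1175] [162.5  10.6] [-0.283592   -0.64405234] [-0.4242 -0.7338  0.1259] [-0.3367 -0.6804  0.1191]
[201 221   8   7  39] [204.5 223.9] [ 0.61975568 -0.0737736 ] [ 0.5715 -0.1012  0.0084] [ 0.6056 -0.0818  0.008 ]
[194 235  26  18 207] [207. 245.] [ 0.6691065  -0.04619563] [ 0.6183 -0.0749  0.0269] [ 0.6498 -0.0569  0.0254]
[324 263  47  39 694] [346.4 285.2] [0.67353777 0.22894483] [0.6202 0.2255 0.046 ] [0.6516 0.2274 0.0435]
[ 42 162  19  33 330] [ 51.5 177.8] [ 0.60275312 -0.45985399] [ 0.5098 -0.4365  0.1073] [ 0.61   -0.5339  0.0771]
[152 174  41  29 542] [172.3 188.6] [ 0.54665719 -0.18370557] [ 0.4885 -0.2225  0.0486] [ 0.527  -0.1966  0.046 ]
[282 179   9   7  49] [286.3 182.1] [0.44651423 0.04631342] [0.3839 0.0288 0.0109] [0.428  0.0412 0.0103]
[272 194  27  18 241] [285.2 203.9] [0.51219886 0.06410899] [0.4479 0.046  0.0305] [0.4886 0.0575 0.0288]
```

View pics/s5.png

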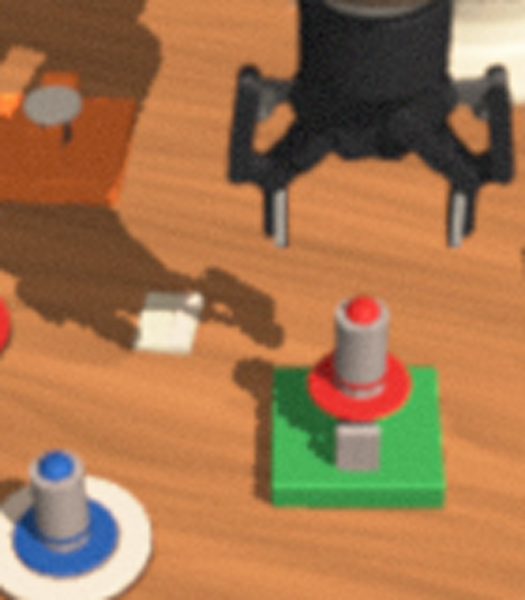

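The blue block stands on the white pad (flange (65,540)). The open fingers straddle the red block's axis (tips (282,243) and (455,243), stone (362,310)). Descending to grip it.

Converted, 0.03 m / 0.2 = 0.15, 0.025 m / 0.2 = 0.125.

```bash
echo '{"jaw":[0.085,0.085,0.085,0.085,0.02,0.02,0.02,0.02,0.02,0.02],"sx":[0.0025,0,0,0,0,0,0,0,0,0],"sy":[0,0,0,0,0,0,0,0,0,0],"sz":[0.15,0.125,0.05,0.02,0,0,0,0,0,0],"yaw":[0,0,0,0,0,0,0,0,0,0]}' > mv.in && python3 -m creep mv.in && echo '{"jaw":[0.02,0.02,0.02,0.02],"sx":[0,0,0,0],"sy":[0,0,0,0],"sz":[-0.05,-0.1,0,0],"yaw":[0,0,0,0]}' > mv.in && python3 -m creep mv.in; python3 go.py .482 -.227
```

```text
clock: 12.78
position: [0.4871, 0.0579, 0.0671]
eef_rot: [-3.141, 0.0, -2.818]
force: [1.1, -1.5, 1.2]
grip_width: 0.0286
grip_force: 59.1
clock: 13.28
position: [0.4867, 0.0579, 0.0965]
eef_rot: [3.141, -0.001, -2.818]
force: [-0.2, -0.3, -0.9]
grip_width: 0.0283
grip_force: 59.2
clock 13.28 pos [0.4867 0.0579 0.0965] rpy [ 3.1414e+00 -5.0000e-04 -2.8184e+00] tool dx dy [ 0.0949 -0.2687] w 0.0283
```

Converted, -0.055 m / 0.2 = -0.275, -0.03 m / 0.2 = -0.15.

```bash
echo '{"jaw":[0.02,0.02,0.02,0.02,0.02,0.02,0.02,0.02,0.02,0.02],"sx":[0.05,0.1,0.1,0.1,0.1,0.025,0,0,0,0],"sy":[-0.15,-0.275,-0.275,-0.275,-0.275,-0.0935,0,0,0,0],"sz":[0,0,0,0,0,0,0.15,0.125,0,0],"yaw":[0,0,0,0,0,0,0,0,0,0]}' > mv.in && python3 -m creep mv.in; python3 go.py .482 -.227;python3 - <<'E'
import pickle;from h import *;from plant import r
c=r.camera("scene")
for m,s,ce in comps(c,'red',20):
    if 140<ce[0]<200: print(s,ce.round(1),circ(c,m,.004,.048).round(4),circ(c,m,.027,.03).round(4))
E
```

```text
clock: 14.52
position: [0.4826, -0.2269, 0.0428]
eef_rot: [-3.141, 0.0, -2.818]
force: [-0.1, 0.2, -0.7]
grip_width: 0.0285
grip_force: 59.4
clock 14.53 pos [ 0.4826 -0.2269  0.0428] rpy [-3.1412e+00  3.0000e-04 -2.8180e+00] tool dx dy [0.0006 0.0001] w 0.0285
[165 160   8   6  39] [168.3 162.3] [ 0.4021 -0.2789  0.0105] [ 0.4255 -0.2631  0.0102]
[152 174  41  29 631] [172.2 188.7] [ 0.4828 -0.2265  0.0488] [ 0.5039 -0.2124  0.0474]
```

Over the red pad; lowering the last 17 mm and releasing.

Converted, 0.01 m / 0.2 = 0.05, 0.005 m / 0.2 = 0.025.

```bash
echo '{"jaw":[0.02,0.02,0.02,0.02],"sx":[0,0,0,0],"sy":[0,0,0,0],"sz":[0.05,0.025,0.01,0],"yaw":[0,0,0,0]}' > mv.in && python3 -m creep mv.in && echo '{"jaw":[0.085,0.085,0.085,0.085,0.085,0.085,0.085,0.085],"sx":[0,0,0,0,0,0,0,0],"sy":[0,0,0,0,0,0,0,0],"sz":[0,0,0,0,-0.2,-0.3,-0.05,0],"yaw":[0,0,0,0,0,0,0,0]}' > mv.in && python3 -m creep mv.in; python3 go.py .6165 .2248
```

```text
clock: 15.08
position: [0.4824, -0.2272, 0.0262]
eef_rot: [-3.141, 0.0, -2.818]
force: [-7.3, 3.3, 21.1]
grip_width: 0.0283
grip_force: 61.5
clock: 16.08
position: [0.4824, -0.2271, 0.1352]
eef_rot: [-3.141, 0.001, -2.818]
force: [0.3, -0.5, -0.3]
grip_width: 0.0851
grip_force: 0.0
clock 16.07 pos [ 0.4824 -0.2271  0.1352] rpy [-3.1407e+00  6.0000e-04 -2.8184e+00] tool dx dy [-0.2707  0.386 ] w 0.0851
```

Units first: shifts go in shares of 200 mm and turns go in shares of pi/2 rad. So 0.048 m / 0.2 = 0.24, 0.04 m / 0.2 = 0.2.

```bash
echo '{"jaw":[0.085,0.085,0.085,0.085,0.085,0.085,0.085,0.085,0.085,0.085,0.085,0.085],"sx":[-0.1,-0.17,-0.17,-0.17,-0.17,-0.17,-0.17,-0.17,-0.0635,0,0,0],"sy":[0.14,0.24,0.24,0.24,0.24,0.24,0.24,0.24,0.11,0,0,0],"sz":[0,0,0,0,0,0,0,0,0,0.2,0,0],"yaw":[0,0,0,0,0,0,0,0,0,0,0,0]}' > mv.in && python3 -m creep mv.in; python3 go.py .6165 .2248;python3 look.py scene s6 140 120 380 300; python3 look.py top t6 130 110 400 240
python3 - <<'E'
import pickle;from h import *
for n in('t6','s6'):
    c=pickle.load(open(n+'.pkl','rb'))
    for m,s,ce in comps(c,'red',30): 
        if abs(cast(c,ce,0)[0][1]+.22)<.08: print(n,s,ce.round(1),circ(c,m,.004,.048).round(4),circ(c,m,.0105,.03).round(4),'stone',cast(c,ce,.071)[0].round(4))
E
```

```text
clock: 17.58
position: [0.6164, 0.2244, 0.0956]
eef_rot: [-3.141, -0.0, -2.819]
force: [0.3, -0.2, 2.3]
grip_width: 0.0849
grip_force: 0.0
clock 17.57 pos [0.6164 0.2244 0.0956] rpy [-3.1414e+00 -2.0000e-04 -2.8191e+00] tool dx dy [-0.0002  0.0004] w 0.0849
t6 [ 338  186   41   41 1065] [357.4 206.8] [ 0.4817 -0.2279  0.0484] [ 0.4807 -0.2262  0.0481] stone [ 0.4698 -0.2093]
t6 [361 198   9   9  62] [365.  201.9] [ 0.4924 -0.244   0.0101] [ 0.4913 -0.2422  0.01  ] stone [ 0.4813 -0.226 ]
s6 [165 165   8   6  39] [168.7 167.4] [ 0.4196 -0.2678  0.0102] [ 0.4261 -0.2635  0.0102] stone [ 0.4864 -0.2233]
s6 [152 174  41  29 717] [172.3 189.4] [ 0.4828 -0.2266  0.0493] [ 0.4887 -0.2226  0.0488] stone [ 0.5498 -0.1819]
```

View pics/s6.png

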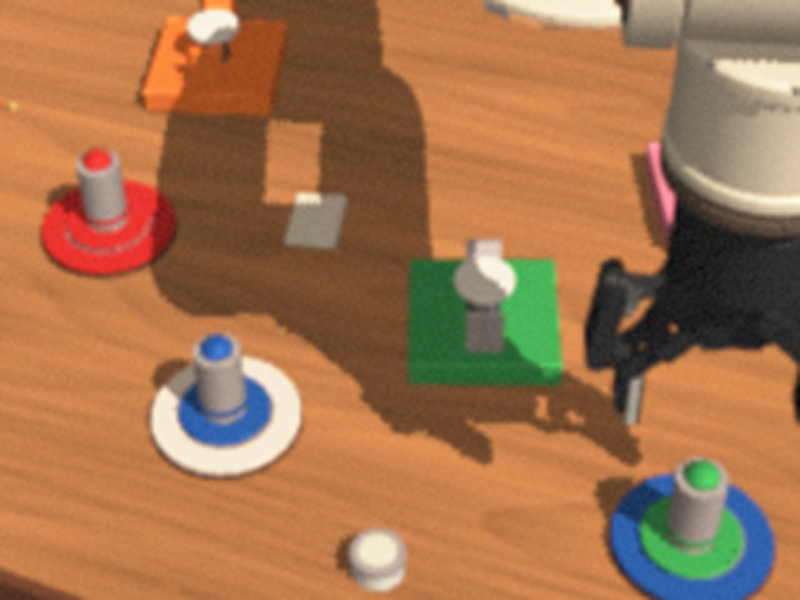

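View pics/t6.png

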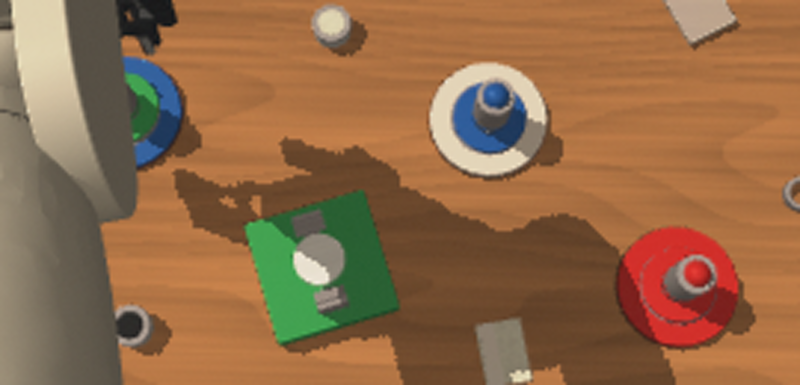

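Red stands in the centre of the red pad and blue on the white pad. The stand's platform is now visible: scene crop (485,281), top crop (319,259). I'll measure its axis.

Run:
```python
import pickle;from h import *
P=[]
for n,g,b in(('t6',(319/2.963+130,259/2.963+110),(205,165,270,230)),('s6',(485/3.333+140,281/3.333+120),(255,190,315,242))):
    c=pickle.load(open(n+'.pkl','rb'))
    h=cv2.cvtColor(c["frame"],cv2.COLOR_RGB2HSV);s=h[:,:,1];x,y=map(int,g)
    w=np.zeros(s.shape,np.uint8);w[y-13:y+14,x-13:x+14]=1
    m=((s<45)&(h[:,:,2]>105)).astype(np.uint8)*w
    m=cv2.morphologyEx(m,cv2.MORPH_OPEN,np.ones((3,3)))
    q,l,st,ce=cv2.connectedComponentsWithStats(m);i=1+np.argmax(st[1:,4]);k=(l==i).astype(np.uint8)
    M=cv2.moments(cv2.convexHull(cv2.findNonZero(k)));cc=(M['m10']/M['m00'],M['m01']/M['m00'])
    print(n,g,cc,st[i],cast(c,g,.05),cast(c,cc,.05),circ(c,k,.0495,.02));P.append((c,g,cc))
    gm=cv2.inRange(h,(40,90,20),(92,255,255));kk=np.zeros_like(gm);kk[b[1]:b[3],b[0]:b[2]]=gm[b[1]:b[3],b[0]:b[2]]
    kk=cv2.morphologyEx(kk,cv2.MORPH_OPEN,np.ones((2,2)));Q=cast(c,cv2.convexHull(cv2.findNonZero(kk))[:,0],.01).astype(np.float32);M=cv2.moments(Q.reshape(-1,1,2))
    print('base',M['m10']/M['m00'],M['m01']/M['m00'],cv2.minAreaRect(Q*1000))
print(tri([p[0] for p in P],[p[1] for p in P]),tri([p[0] for p in P],[p[2] for p in P]))
```

```text
t6 (237.66115423557204, 197.41140735740802) (237.25218774860778, 196.98329355608593) [229 189  17  17 228] [[0.4871221  0.05579171]] [[0.48807926 0.05675436]] [0.48825504 0.05669586 0.01901211]
base 0.4866498398476502 0.05486531589052794 ((486.4557800292969, 55.07471466064453), (102.20291137695312, 101.08262634277344), 18.339012145996094)
s6 (285.51455145514547, 204.3084308430843) (284.91832229580575, 202.17807211184692) [277 193  17  19 216] [[0.49396991 0.05976791]] [[0.48814965 0.05661083]] [0.48574857 0.05468998 0.0265083 ]
base 0.49196314099739896 0.061416561942765596 ((492.627685546875, 61.643829345703125), (112.69859313964844, 98.45187377929688), 18.781341552734375)
[0.48797048 0.05710202 0.04344826] [0.48810522 0.0566801  0.0499783 ]
```

Converted, 0.04 m / 0.2 = 0.2, 0.02 m / 0.2 = 0.1.

```bash
echo '{"jaw":[0.085,0.085,0.085,0.085,0.02,0.02,0.02,0.02,0.02,0.02],"sx":[0,0,0,0,0,0,0,0,0,0],"sy":[0,0,0,0,0,0,0,0,0,0],"sz":[0.2,0.1,0.035,0.015,0,0,0,0,0,0],"yaw":[0,0,0,0,0,0,0,0,0,0]}' > mv.in && python3 -m creep mv.in; python3 go.py .6165 .2248
```

```text
clock: 18.92
position: [0.6166, 0.225, 0.0256]
eef_rot: [-3.141, 0.001, -2.818]
force: [-2.0, -0.6, 6.4]
grip_width: 0.0279
grip_force: 59.3
clock 18.93 pos [0.6166 0.225  0.0256] rpy [-3.1415e+00  7.0000e-04 -2.8184e+00] tool dx dy [ 0.0001 -0.0002] w 0.0279
```

Converted, -0.03 m / 0.2 = -0.15, -0.02 m / 0.2 = -0.1.

```bash
echo '{"jaw":[0.02,0.02,0.02,0.02,0.02],"sx":[0,0,0,0,0],"sy":[0,0,0,0,0],"sz":[-0.1,-0.15,-0.15,0,0],"yaw":[0,0,0,0,0]}' > mv.in && python3 -m creep mv.in; python3 go.py .4876 .0563
```

```text
clock: 19.55
position: [0.6161, 0.2249, 0.1049]
eef_rot: [-3.142, -0.0, -2.818]
force: [-0.0, -0.0, -1.1]
grip_width: 0.0282
grip_force: 59.2
clock 19.55 pos [0.6161 0.2249 0.1049] rpy [-3.1415e+00 -3.0000e-04 -2.8184e+00] tool dx dy [ 0.1754 -0.119 ] w 0.0282
```

Converted, 0.045 m / 0.2 = 0.225, -0.03 m / 0.2 = -0.15.

```bash
echo '{"jaw":[0.02,0.02,0.02,0.02,0.02,0.02,0.02,0.02],"sx":[0.1,0.225,0.225,0.225,0.102,0,0,0],"sy":[-0.07,-0.15,-0.15,-0.15,-0.075,0,0,0],"sz":[0,0,0,0,0,0.1,0,0],"yaw":[0,0,0,0,0,0,0,0]}' > mv.in && python3 -m creep mv.in; python3 go.py .4876 .0563
python3 - <<'E'
from h import *;from plant import r
import pickle
c=r.camera("scene");pickle.dump(c,open('s7.pkl','wb'))
d=pickle.load(open('c0.pkl','rb'))['scene']
z=r.get_obs()["position"][2]-.0173
h=cv2.cvtColor(c["frame"],cv2.COLOR_RGB2HSV)
print('underside',z)
for m,s,ce in comps(c,'green',20):
    if 255<ce[0]<320: print(s,ce.round(1),cast(c,ce,z+.062)[0].round(4))
f=c["frame"][150:245,245:325,::-1];cv2.imwrite('pics/s7.png',cv2.resize(f,None,fx=6,fy=6,interpolation=cv2.INTER_CUBIC))
E
```

```text
clock: 20.55
position: [0.4878, 0.0566, 0.0851]
eef_rot: [3.141, -0.001, -2.818]
force: [0.4, 0.9, -1.2]
grip_width: 0.0287
grip_force: 59.3
clock 20.55 pos [0.4878 0.0566 0.0851] rpy [ 3.1415e+00 -6.0000e-04 -2.8181e+00] tool dx dy [ 0.0003 -0.0002] w 0.0287
underside 0.06799754739754156
[ 263  191   44   43 1030] [285.3 215.9] [0.6001 0.09  ]
```

View pics/s7.png

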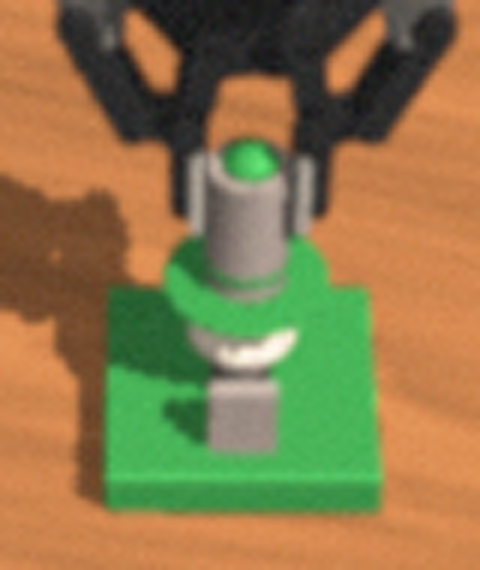

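The green block hangs centred over the platform: flange (246,285), platform (243,345). I'll set it down unpressed. To keep the order asked, blue goes home next and the press comes last.

Converted, 0.01 m / 0.2 = 0.05, 0.005 m / 0.2 = 0.025.

```bash
echo '{"jaw":[0.02,0.02,0.02,0.02,0.02],"sx":[0,0,0,0,0],"sy":[0,0,0,0,0],"sz":[0.05,0.025,0.011,0,0],"yaw":[0,0,0,0,0]}' > mv.in && python3 -m creep mv.in && echo '{"jaw":[0.085,0.085,0.085,0.085,0.085,0.085,0.085],"sx":[0,0,0,0,0,0,0],"sy":[0,0,0,0,0,0,0],"sz":[0,0,0,0,-0.15,-0.2,0],"yaw":[0,0,0,0,0,0,0]}' > mv.in && python3 -m creep mv.in; python3 go.py .6163 -.0755
```

```text
clock: 21.22
position: [0.4879, 0.0564, 0.068]
eef_rot: [-3.141, 0.0, -2.818]
force: [-0.1, -0.2, -0.3]
grip_width: 0.0284
grip_force: 59.3
clock: 22.1
position: [0.4891, 0.0564, 0.1406]
eef_rot: [-3.14, 0.004, -2.818]
force: [-0.3, -0.9, -0.2]
grip_width: 0.0851
grip_force: 0.0
clock 22.1 pos [0.4891 0.0564 0.1406] rpy [-3.1398  0.0043 -2.8183] tool dx dy [-0.0787 -0.1654] w 0.0851
```

Converted, 0.05 m / 0.2 = 0.25, -0.048 m / 0.2 = -0.24.

```bash
echo '{"jaw":[0.085,0.085,0.085,0.085,0.085,0.085,0.085,0.085,0.085],"sx":[-0.05,-0.115,-0.115,-0.115,0,0,0,0,0],"sy":[-0.11,-0.24,-0.24,-0.235,0,0,0,0,0],"sz":[0,0,0,0,0.25,0.2,0.09,0.02,0],"yaw":[0,0,0,0,0,0,0,0,0]}' > mv.in && python3 -m creep mv.in; python3 go.py .6164 -.0760; echo '{"jaw":[0.02,0.02,0.02,0.02,0.02,0.02,0.02,0.02,0.02,0.02],"sx":[0,0,0,0,0,0,0,0,0,0],"sy":[0,0,0,0,0,0,0,0,0,0],"sz":[0,0,0,0,0,0,-0.05,-0.15,-0.1,0],"yaw":[0,0,0,0,0,0,0,0,0,0]}' > mv.in && python3 -m creep mv.in; python3 go.py .6145 .2254
python3 - <<'E'
from h import *;from plant import r
import pickle
c=r.camera("top");pickle.dump(c,open('t8.pkl','wb'));d=r.camera("scene");pickle.dump(d,open('s8.pkl','wb'))
for n,k in(('t',c),('s',d)):
    for m,s,ce in comps(k,'blue',300):
        if ce[1]>120: print(n,s,circ(k,m,.004,.048).round(4))
    for m,s,ce in comps(k,'green',20): print('green',s,ce.round(1),cast(k,ce,.112)[0].round(4),circ(k,m,.0525,.03).round(4))
E
```

```text
clock: 23.22
position: [0.6158, -0.0752, 0.0269]
eef_rot: [-3.141, 0.001, -2.818]
force: [0.3, -0.3, -0.2]
grip_width: 0.0853
grip_force: 0.0
clock 23.23 pos [ 0.6158 -0.0752  0.0269] rpy [-3.1407e+00  1.1000e-03 -2.8183e+00] tool dx dy [-0.0004 -0.0009] w 0.0853
clock: 24.48
position: [0.6159, -0.0752, 0.0876]
eef_rot: [-3.14, 0.002, -2.818]
force: [-0.7, -0.2, -3.0]
grip_width: 0.0285
grip_force: 59.3
clock 24.48 pos [ 0.6159 -0.0752  0.0876] rpy [-3.1399e+00  2.4000e-03 -2.8183e+00] tool dx dy [-0.0942  0.2854] w 0.0285
t [153 130  38  37 565] [0.6136 0.2254 0.0463]
green [215 184  11  19  83] [219.4 191.6] [0.4879 0.0909] [0.496  0.0886 0.0205]
s [324 263  47  39 742] [0.6151 0.2249 0.0466]
green [ 263  197   44   37 1014] [284.8 216.9] [0.5866 0.0853] [0.5298 0.0649 0.0608]
```

Converted, 0.051 m / 0.2 = 0.255, 0.03 m / 0.2 = 0.15.

```bash
echo '{"jaw":[0.02,0.02,0.02,0.02,0.02,0.02,0.02,0.02,0.02,0.02,0.02],"sx":[-0.05,-0.085,-0.085,-0.085,-0.085,-0.081,0,0,0,0,0],"sy":[0.15,0.255,0.255,0.255,0.255,0.255,0,0,0,0,0],"sz":[0,0,0,0,0,0,0,0.15,0.06,0,0],"yaw":[0,0,0,0,0,0,0,0,0,0,0]}' > mv.in && python3 -m creep mv.in; python3 go.py .6145 .2253
```

```text
clock: 25.95
position: [0.6144, 0.2249, 0.0446]
eef_rot: [-3.141, 0.001, -2.819]
force: [0.2, 0.2, -0.6]
grip_width: 0.0281
grip_force: 59.5
clock 25.95 pos [0.6144 0.2249 0.0446] rpy [-3.1414e+00  8.0000e-04 -2.8189e+00] tool dx dy [-0.0003  0.0004] w 0.0281
```

Converted, 0.01 m / 0.2 = 0.05, 0.005 m / 0.2 = 0.025.

```bash
echo '{"jaw":[0.02,0.02,0.02,0.02,0.02],"sx":[0,0,0,0,0],"sy":[0,0,0,0,0],"sz":[0.05,0.025,0.01,0,0],"yaw":[0,0,0,0,0]}' > mv.in && python3 -m creep mv.in && echo '{"jaw":[0.085,0.085,0.085,0.085,0.085,0.085,0.085,0.085],"sx":[0,0,0,0,0,0,0,0],"sy":[0,0,0,0,0,0,0,0],"sz":[0,0,0,0,-0.2,-0.3,-0.05,0],"yaw":[0,0,0,0,0,0,0,0]}' > mv.in && python3 -m creep mv.in; python3 go.py .4878 .0565
```

```text
clock: 26.58
position: [0.6139, 0.2252, 0.0268]
eef_rot: [-3.142, 0.0, -2.818]
force: [-0.2, 0.0, -0.4]
grip_width: 0.0285
grip_force: 59.8
clock: 27.58
position: [0.6141, 0.2252, 0.1371]
eef_rot: [-3.141, 0.001, -2.818]
force: [0.1, 0.1, -1.5]
grip_width: 0.0852
grip_force: 0.0
clock 27.57 pos [0.6141 0.2252 0.1371] rpy [-3.1414e+00  1.0000e-03 -2.8184e+00] tool dx dy [ 0.1733 -0.1199] w 0.0852
```

Converted, 0.044 m / 0.2 = 0.22, -0.03 m / 0.2 = -0.15.

```bash
echo '{"jaw":[0.085,0.085,0.085,0.085,0.085,0.085,0.085,0.085,0.085,0.085,0.085],"sx":[0.1,0.22,0.22,0.22,0.1065,0,0,0,0,0,0],"sy":[-0.07,-0.15,-0.15,-0.15,-0.0795,0,0,0,0,0,0],"sz":[0,0,0,0,0,0.15,0.125,0.05,0.02,0,0],"yaw":[0,0,0,0,0,0,0,0,0,0,0]}' > mv.in && python3 -m creep mv.in; python3 go.py .4878 .0565;python3 - <<'E'
from h import *;from plant import r
d=r.camera("scene")
for m,s,ce in comps(d,'blue',20):
    if ce[1]>120: print(s,ce.round(1),circ(d,m,.004,.048).round(4),circ(d,m,.0105,.03).round(4),cast(d,ce,.071).round(4))
E
```

```text
clock: 28.95
position: [0.488, 0.0565, 0.0684]
eef_rot: [-3.141, 0.001, -2.818]
force: [-0.6, -0.8, -0.3]
grip_width: 0.085
grip_force: 0.0
clock 28.95 pos [0.488  0.0565 0.0684] rpy [-3.1412e+00  8.0000e-04 -2.8183e+00] tool dx dy [0.0002 0.0001] w 0.085
[347 259   9   7  49] [351.3 261.9] [0.565  0.2233 0.0085] [0.5703 0.2236 0.0085] [[0.6195 0.2265]]
[324 263  47  39 986] [346.9 284.3] [0.6154 0.2253 0.0464] [0.6202 0.2256 0.046 ] [[0.672  0.2294]]
```

Converted, 0.005 m / 0.2 = 0.025, 0.004 m / 0.2 = 0.02.

```bash
echo '{"jaw":[0.02,0.02,0.02,0.02,0.02,0.02,0.02],"sx":[0,0,0,0,0,0,0],"sy":[0,0,0,0,0,0,0],"sz":[0,0,0,0,0,0,0],"yaw":[0,0,0,0,0,0,0]}' > mv.in && python3 -m creep mv.in && echo '{"jaw":[0.02,0.02,0.02,0.02,0.02],"sx":[0,0,0,0,0],"sy":[0,0,0,0,0],"sz":[0.025,0.025,0.02,0.015,0],"yaw":[0,0,0,0,0]}' > mv.in && python3 -m creep mv.in && echo '{"jaw":[0.02,0.02,0.02,0.02],"sx":[0,0,0,0],"sy":[0,0,0,0],"sz":[0.01,0.0075,0,0],"yaw":[0,0,0,0]}' > mv.in && python3 -m creep mv.in
```

```text
clock: 29.88
position: [0.4877, 0.0564, 0.0678]
eef_rot: [-3.141, -0.0, -2.818]
force: [0.1, -0.5, 2.0]
grip_width: 0.0281
grip_force: 59.0
clock: 30.5
position: [0.4877, 0.0564, 0.0506]
eef_rot: [-3.142, 0.0, -2.818]
force: [1.4, -1.2, 2.6]
grip_width: 0.028
grip_force: 59.6
clock: 31.0
position: [0.4877, 0.0564, 0.0474]
eef_rot: [-3.141, 0.0, -2.818]
force: [1.6, -1.0, 3.8]
grip_width: 0.0282
grip_force: 59.6
```

Converted, -0.003 m / 0.2 = -0.015, -0.002 m / 0.2 = -0.01.

```bash
echo '{"jaw":[0.02,0.02,0.02,0.02,0.02,0.02],"sx":[0,0,0,0,0,0],"sy":[0,0,0,0,0,0],"sz":[0.004,0,-0.01,-0.015,0,0],"yaw":[0,0,0,0,0,0]}' > mv.in && python3 -m creep mv.in && echo '{"jaw":[0.085,0.085,0.085,0.085,0.085,0.085,0.085,0.085,0.085,0.085,0.085],"sx":[0,0,0,0,0,0,0,0.15,0.25,0.25,0],"sy":[0,0,0,0,0,0,0,0,0,0,0],"sz":[0,0,0,0,0,-0.2,-0.3,-0.2,-0.1,0,0],"yaw":[0,0,0,0,0,0,0,0,0,0,0]}' > mv.in && python3 -m creep mv.in; python3 look.py scene s9 140 140 380 310; python3 look.py top t9 130 110 400 240
python3 - <<'E'
import pickle;from h import *
for n in('t9','s9'):
    k=pickle.load(open(n+'.pkl','rb'))
    for col in H:
        for m,s,ce in comps(k,col,20):
            if s[4]<120: print(n,col,ce.round(1),'z.071',cast(k,ce,.071)[0].round(4),'z.096',cast(k,ce,.096)[0].round(4),'z.112',cast(k,ce,.112)[0].round(4))
E
```

```text
clock: 31.75
position: [0.4877, 0.0564, 0.0515]
eef_rot: [-3.141, -0.0, -2.818]
force: [2.3, -0.6, 3.0]
grip_width: 0.0281
grip_force: 59.5
clock: 33.12
position: [0.3627, 0.0147, 0.2122]
eef_rot: [-3.14, 0.002, -2.82]
force: [0.8, 0.3, 0.9]
grip_width: 0.0854
grip_force: 0.0
t9 red [365.  201.9] z.071 [ 0.4813 -0.226 ] z.096 [ 0.4771 -0.2193] z.112 [ 0.4744 -0.215 ]
t9 green [247.5 179.5] z.071 [0.5245 0.034 ] z.096 [0.519  0.0331] z.112 [0.5156 0.0325]
t9 blue [164.8 139.4] z.071 [0.6127 0.2253] z.096 [0.6047 0.2187] z.112 [0.5995 0.2145]
s9 red [168.7 167.4] z.071 [ 0.4864 -0.2233] z.096 [ 0.5113 -0.2066] z.112 [ 0.5272 -0.1958]
s9 green [285.6 187.9] z.071 [0.4659 0.0506] z.096 [0.4915 0.0579] z.112 [0.5079 0.0625]
s9 blue [351.4 261.9] z.071 [0.6195 0.2267] z.096 [0.6398 0.2279] z.112 [0.6528 0.2286]
```

View pics/s9.png

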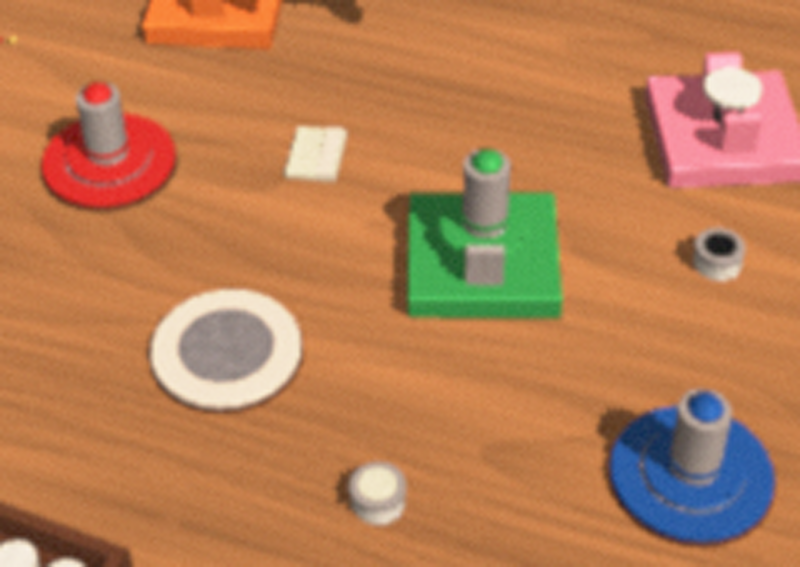

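The final picture shows red centred on the red pad (105,160) and blue centred on the blue pad (692,470). The green block is sunk in the stand (487,215): its stone fits a 96 mm height, so the platform is held about 16 mm down. The tins at (377,490) and (718,252) have not moved. Handing in.

```bash
python3 -c "
from plant import r
print(r.finish_job())"
```

```text
the job is handed in; nothing more can be done
None
```

Job handed in at about 33 s: red is upright on the red pad, blue on the blue pad, green is held down about 16 mm by the stand's catches, and the tins were left where they were.

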